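# Index the drill jig on one notch and clamp it

## Task

The brass strip in the drill jig has just had a hole drilled; set it up for the next one. Pull the black index knob up, slide the carriage one notch to the robot's left so that the next punch mark comes under the drill bushing, and let the knob drop fully home in its notch. Then swing the clamp lever over to the same side until it stops, let go, and leave the other things on the bench where they are.

Things in the scene. Friction and masses are not known exactly. Their poses are not given: they have to be found in the camera images.
- jig: Drill jig bolted to the bench; dark steel base 150 (x) by 320 (y, along the slide) by 12 mm. Origin: centre of its underside; x away from the robot, y left, turned up to 0.35 rad. Near side: index bar, top 26 mm up, slots every 30 mm. Far side: dark bridge post, its arm (26 mm wide, top 73 mm up) over the middle. The 160 mm aluminium carriage (top 42 mm up) carries strip, knob and lever.
- carriage (a joint): Carriage position along the jig's y in m: 0 at the start (in a notch), + is to the left. Notches every 0.030, travel -0.065 to 0.065. With the pin in a notch it has about 0.8 mm of play each way and cannot be forced. With the knob pulled it slides with about 1.5 N (3 N while the pin rubs on the bar).
- index_knob (a joint): How far the spring index knob is pulled up, m: 0 = pin home in a notch, 0.0072 = pin just clear, 0.012 = hard stop. The spring pulls down with 5 N at 0, 11 N at the stop. Let go within about 3 mm of a notch, the pin drops in; let go between notches, it rides on the bar and drops in when the carriage is pushed on to the next notch. It rides with the carriage.
- knob_grip (a point): Middle of the index knob's head, on its vertical axis, 72 mm above the bench with the pin home. Black mushroom knob at the carriage's near right: 55 mm to the near side and 35 mm to the right of the carriage's centre. Head 28 mm in diameter, 65 to 80 mm up; below it a 16 mm neck and a 19 mm steel plunger body (25 mm hexagon foot). 25 mm or more free all round the head.
- clamp_lever (a joint): Angle of the clamp lever, rad, about its vertical pivot: 0 = open, arm towards the robot (jig -x); grows clockwise seen from above, the arm swinging left (to jig +y); 1.2 = hard stop, clamped. Starts at 0 to 0.3 and stays where it is left. Pushed near its end it takes about 3 N, 5 N as it bites. It brakes the carriage from about 0.6 on.
- lever_pivot (a point): Pivot axis of the clamp lever at its steel hub (22 mm diameter), 62 mm above the bench, at the carriage's near left: 26 mm to the near side and 45 mm to the left of the carriage's centre. Rides with the carriage.
- lever_end (a point): Centre of the round end of the lever's black arm, 68 mm from the pivot axis, 69 mm above the bench. The arm is a round bar 14 mm thick from 22 mm out to the end, its axis 64 to 69 mm up. Clear below down to 27 mm up, where the arm overhangs the carriage's near edge (16 mm from the pivot), and clear for 50 mm beside it. Rides with the carriage, turns with the lever.
- bush (a point): Centre of the lower face of the round steel drill bushing (18 mm diameter) under the bridge arm, 51 mm above the bench; fixed to the jig.
- next_mark (a point): The next centre-punch mark on the brass strip (tiny dark dot, 45 mm above the bench). At the start it lies 30 mm to the right of the hole just drilled, which is under the bushing; the drilled holes (6 mm, black) continue to the left. Rides with the carriage.
- chip_brush: Bystander: flat chip brush, 115 mm long, lying in front of the jig; origin at its underside.
- oil_jar: Bystander: amber glass jar with black cap, 40 mm wide, 65 mm high, beside the jig's right end; origin at its underside.
- pin_vise: Bystander: slim steel pin vise, 110 mm long, 11 mm thick, lying behind the jig; origin at its underside.
- drill_stand: Bystander: wooden block 50 x 80 x 28 mm with eight drills standing in it up to 75 mm high, beside the jig's left end; origin at its underside.
- hammer: Bystander: chasing hammer, 250 mm, lying on the right of the bench; origin at its underside.
- file: Bystander: hand file with a dark wooden handle, 250 mm, lying on the far right; origin at its underside.
- mandrel: Bystander: tapered steel ring mandrel, 290 mm long, lying on the left of the bench; origin at its underside.
- dish: Bystander: small steel bowl, 90 mm wide, 28 mm high, on the left of the bench; origin at its underside.

How it is judged:
By the outcome, as a careful person would: the job done as asked, in the order asked, and still so for the second after the job is handed in, with the robot touching nothing.
It also fails if it takes over 48 s, if anything falls off the work surface, if the arm or the gripper's body presses on something with over 40 N, if the wrist force passes 120 N, or if a joint passes its speed limit or range.

## Robot

A 7-joint arm with a two-finger parallel gripper is mounted at the origin on the work surface. World frame = base frame: x ahead of the robot, y to its left, z up, the work surface at z = 0. Lengths are in m, angles in degrees, forces in N, time in s.
With the tool pointing down it reaches from about 0.425 to 0.875 m from the base axis. Payload 4.7 kg.
Tool frame: the origin (TCP) lies on the mounting face of the last link; the fingertips stand 182 mm ahead of it and the grasp point (between the pads) lies 164 mm ahead of it; z points along the fingers, y is the line along which they close (so a half turn about z gives the same grasp; the last joint's range is limited). The gripper opens to 87 mm and grips with 3 to 60 N. Pads are 19 mm wide; open, the fingers measure 117 mm over their backs; the gripper's body (75 mm by 190 mm) begins 51 mm behind the grasp point.
Start: joints at [-63.421, 18.392, -4.016, 83.108, 1.295, 78.541, -3.26], TCP at [0.283, 0.585, 0.405] pointing down, gripper open.
Joint ranges: [-163.93, 163.93], [-17.29, 119.83], [-79.2, 71.16], [3.27, 140.29], [-89.18, 269.18], [5.43, 117.66], [-154.24, 154.24]. Speed limits (degrees/s): [147.25, 147.25, 180, 180, 180, 180, 180].

## Interface

Orientations are given as [roll, pitch, yaw] about the fixed x, y, z axes, in that order (R = Rz(yaw) Ry(pitch) Rx(roll)).
In Python, from cell import env gives the robot as it stands.
- The arm moves only by the tool servo_tool, never from a script. Its argument "plan" is a list of rows, each an object with "xyz": the shift along the tool's x, y, z in cm, a list of three; "twist": the turn, a rotation vector about the tool's x, y, z in degrees, a list of three; "jaw": the closure, from 0 (fully open) to 1 (shut). In form: [{"xyz": [x, y, z], "twist": [wx, wy, wz], "jaw": jaw}, ...]. A call has 1 to 10 rows; each row is the pose to reach, as a shift and turn from the pose commanded when the call began, along the tool's axes at that moment; what a row does not reach only later rows make up. A row lasts 1/12 s, in which the tool goes at most 41.7 mm and 7.16 degrees, less where a joint would pass 70% of its speed; a pose out of reach is approached as far as the arm can. A call with a gripper value outside its range is refused whole. The fingers move at their own pace and stop on an object; "newtons" is the grip in N (left out, the last holds). Time passes only in rows, so rows that repeat a pose let the fingers close. It gives the time, the measured TCP pose, the force, the opening and the grip force at its end, in the units of the state.
- env.get_obs(): the state, without advancing time (a new reading comes with each control period).
- env.read_camera(name): name is "side" or "top" or "wrist"; returns a dict with "img" (420x560x3 uint8, red, green, blue), "camera_matrix" (3x3 intrinsics, pixels), "k1" (the pictures are not rectified: a ray, as slopes to the right and down, at radius r is drawn at 1 + k1 r^2 times it, then the intrinsics apply), "R" (3x3) and "t" (3): a world point X has camera coordinates R X + t. Camera axes: x right, y down, z forward; pixel columns grow to the right and rows downward; lengths in m; the calibration is good to about 2 mm. A picture is of the moment at which its call begins. There is no depth.
- env.sign_off(): hands the job in; it is judged then, once.
The state is a dict: "time_s": time; "qpos": joint angles; "joint_velocities": joint speeds; "effort": joint torques, N m; "tool_pos": TCP position; "tool_rot": TCP orientation; "force": force on the tool from outside, world axes, zero at the start; "wrist_torque": the same for the moment, N m; "grip_width": finger opening in m; "grasp_force": force on a finger pad.
Only numpy, scipy, OpenCV 4.12 (cv2) and the standard library are available. Lean on these libraries where they do the work, as an engineer would, in place of code of your own. Each camera call takes 0.05 s, during which the arm holds its last target. There are 200 camera calls.

## Working session

There is one attempt and no reset: what is moved stays moved. The work goes in short steps, Python scripts to look and compute and a tool call to move; the robot and the scene stay as the last step left them, time stands still between calls to the robot, and variables do not carry over. Pictures are saved under pics/ and viewed, at most 10 in all, crops included, and the job is handed in when it is done.

Besides the shell and the picture viewer there is one more tool, called as name([rows], argument=value, ...), one row to a line, values as JSON. servo_tool: Moves the arm, as the interface text tells. Its arguments: {"type":"object","properties":{"plan":{"type":"array","items":{"type":"object","properties":{"xyz":{"type":"array","items":{"type":"number"}},"twist":{"type":"array","items":{"type":"number"}},"jaw":{"type":"number"}}}},"newtons":{"type":"number"}},"required":["plan"]}

```bash
mkdir -p pics; cat > h.py <<'E'
import numpy as np, cv2
from scipy.spatial.transform import Rotation as Ro
from cell import env
def snap(n,f):
    c=env.read_camera(n); cv2.imwrite('pics/'+f+'.png',c['img'][:,:,::-1]); np.savez('pics/'+f+'.npz',**c); return c
def ray(c,u,v):
    K=c['camera_matrix']; d=np.array([(u-K[0,2])/K[0,0],(v-K[1,2])/K[1,1]]); s=d.copy()
    for _ in range(20): s=d/(1+float(c['k1'])*(s@s))
    w=c['R'].T@np.array([s[0],s[1],1]); return -c['R'].T@c['t'],w
def at(c,u,v,z):
    o,w=ray(c,u,v); return o+w*(z-o[2])/w[2]
def proj(c,X):
    p=c['R']@np.asarray(X)+c['t']; s=p[:2]/p[2]; s=s*(1+float(c['k1'])*(s@s)); K=c['camera_matrix']
    return s*[K[0,0],K[1,1]]+K[:2,2]
E
python3 - <<'E'
from h import *
a=snap('top','top0');b=snap('side','side0')
for c in(a,b): print(-c['R'].T@c['t'],c['R'][2],c['camera_matrix'][0,0])
cv2.imwrite('pics/both.png',cv2.resize(np.vstack([a['img'],b['img']])[:,:,::-1],(400,600)))
print(env.get_obs())
E
```

```text
[ 0.2630592  -0.02227426  1.6849416 ] [ 0.20321275  0.02257424 -0.97887435] 531.9416993624733
[ 0.4462017  -0.98638144  0.75690339] [ 0.12235196  0.82744947 -0.54804869] 410.6225977164923
{'time_s': 0.1, 'qpos': array([-63.42012199,  18.43276878,  -4.01580826,  83.16829186,
         1.2957862 ,  78.53936191,  -3.25924679]), 'joint_velocities': array([ 0.02532208, -0.05764353,  0.01977045, -0.17519151, -0.01141687,
       -0.09024025,  0.05930667]), 'effort': array([ 1.88829739e-05, -4.92571557e+01, -4.05425057e-01, -3.13398135e+01,
       -6.41048932e-02,  3.94559931e-02,  7.42536349e-05]), 'tool_pos': array([0.28256221, 0.58516481, 0.4037905 ]), 'tool_rot': array([-1.79904852e+02,  6.10549127e-03,  1.54230903e+02]), 'force': array([-0.40720345,  0.11342912, -1.25179623]), 'wrist_torque': array([-0.00676505, -0.02831836, -0.01579947]), 'grasp_force': 0.0, 'grip_width': 0.08679203150636512}
```

View pics/top0.png

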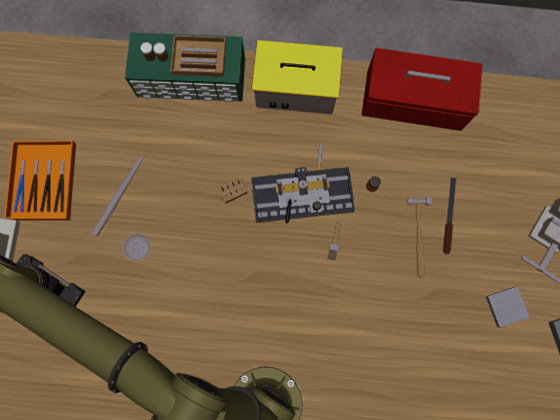

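View pics/side0.png

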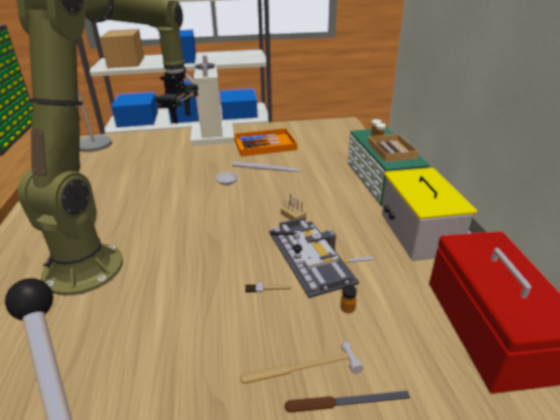

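The top view shows the jig around (303,194), knob near (317,206) and lever end near (289,220). The side view shows the jig around (312,255). I'll enlarge both.

```bash
python3 - <<'E'
import cv2,numpy as np
a=cv2.imread('pics/top0.png')[160:230,240:365];b=cv2.imread('pics/side0.png')[215:295,262:362]
cv2.imwrite('pics/c1.png',cv2.resize(a,None,fx=6,fy=6,interpolation=cv2.INTER_CUBIC))
cv2.imwrite('pics/c2.png',cv2.resize(b,None,fx=7,fy=7,interpolation=cv2.INTER_CUBIC))
E
```

```text
(no output)
```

View pics/c1.png

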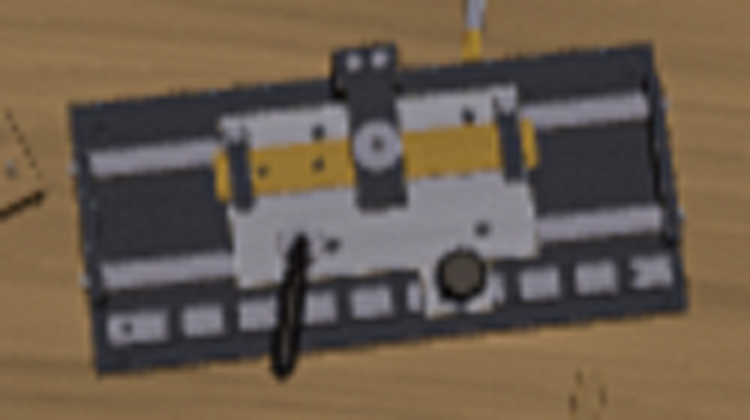

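View pics/c2.png

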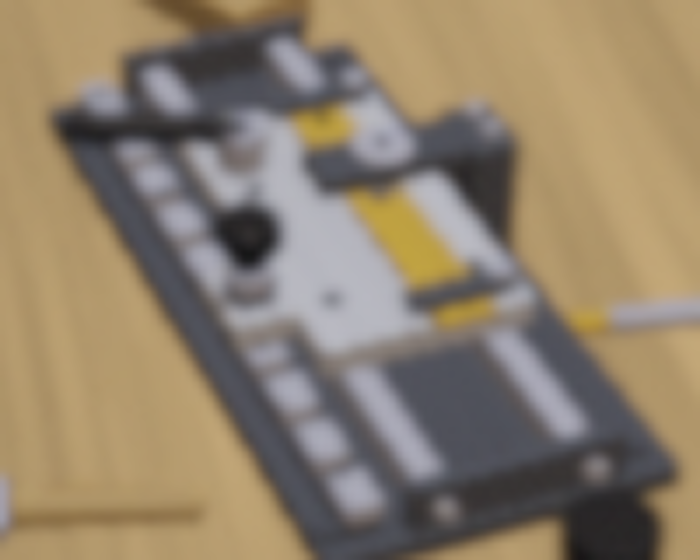

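In the crop, the jig corners are TL(70,105), TR(652,43), BR(688,310), BL(98,375). The knob is at (461,274), the lever hub near (300,242) and the lever tip near (283,372).

```bash
python3 - <<'E'
from h import *
c=dict(np.load('pics/top0.npz')); s=dict(np.load('pics/side0.npz'))
f=lambda u,v,z: at(c,240+(u+.5)/6-.5,160+(v+.5)/6-.5,z)
P=[f(*p,.012)for p in[(70,105),(652,43),(688,310),(98,375)]]
C=np.mean(P,0); y=P[0]-P[1]+P[3]-P[2]; th=np.arctan2(-y[0],y[1]); print('C',C,'yaw',np.degrees(th),[np.linalg.norm(P[i]-P[i-1]) for i in range(4)])
R=Ro.from_euler('z',th).as_matrix()
K=f(461,274,.08); print('knob',K, 'pred',C+R@[-.055,-.035,0])
print('side knob', at(s,262+247/7,215+237/7,.072))
H=C+R@[-.026,.045,0]; E=f(284,363,.069); print('pivot',H,f(300,242,.066),'end',E)
d=R.T@(E-H); print('lever ang',np.arctan2(d[1],-d[0]),np.hypot(*d[:2]))
E
```

```text
C [ 0.65714013 -0.05349342  0.012     ] yaw 11.872723582430657 [np.float64(0.14944965995572537), np.float64(0.31819747750643046), np.float64(0.14891872923907704), np.float64(0.31702317214912323)]
knob [ 0.61003377 -0.09803709  0.08      ] pred [ 0.61051758 -0.09906027  0.012     ]
side knob [ 0.60917977 -0.10261513  0.072     ]
pivot [ 0.62243812 -0.0148053   0.012     ] [ 0.62192651 -0.01404682  0.066     ] end [ 0.55700237 -0.01181011  0.069     ]
lever ang 0.25295917656663414 0.06550426413508385
```

servo_tool([
  {"xyz": [-4,-3.2,0],"twist": [0,0,7],"jaw": 0.45},
  {"xyz": [-7,-5.6,0],"twist": [0,0,14],"jaw": 0.45},
  {"xyz": [-10,-8,0],"twist": [0,0,21],"jaw": 0.45},
  {"xyz": [-13,-10.4,0],"twist": [0,0,28],"jaw": 0.45},
  {"xyz": [-16,-12.8,0],"twist": [0,0,35],"jaw": 0.45},
  {"xyz": [-19,-15.2,0],"twist": [0,0,42],"jaw": 0.45},
  {"xyz": [-22,-17.6,0],"twist": [0,0,49],"jaw": 0.45},
  {"xyz": [-25,-20,0],"twist": [0,0,56],"jaw": 0.45},
  {"xyz": [-28,-22.4,0],"twist": [0,0,63],"jaw": 0.45},
  {"xyz": [-31,-24.8,0],"twist": [0,0,70],"jaw": 0.45},
])

```text
time_s: 0.93
tool_pos: [0.4542, 0.2253, 0.4046]
tool_rot: [-180.0, -0.0, 83.9]
force: [-0.1, -0.1, 0.2]
grip_width: 0.0484
grasp_force: 0.0
```

```bash
cat >> h.py <<'E'
def go(p,yaw):  # tool-frame cm / deg to reach TCP pose p, pointing down
    o=env.get_obs(); R=Ro.from_euler('xyz',o['tool_rot'],degrees=True); G=Ro.from_euler('xyz',[180,0,yaw],degrees=True)
    print('xyz',np.round(R.inv().apply(np.array(p)-o['tool_pos'])*100,2),'twist',np.round((R.inv()*G).as_rotvec(degrees=True),1))
    print({k:np.round(o[k],4) for k in('time_s','qpos','tool_pos','tool_rot','force','grip_width','grasp_force')})
E
python3 -c "
from h import *
go([.61,-.099,.296],11.9)"
```

```text
xyz [-30.59  18.94  10.85] twist [-0.  0. 72.]
{'time_s': np.float64(0.9333), 'qpos': array([-44.495 ,   0.6378,  15.2944, 103.6299,  -0.1891,  75.7645,
       -35.2637]), 'tool_pos': array([0.4542, 0.2253, 0.4046]), 'tool_rot': array([-1.799835e+02, -6.800000e-03,  8.389130e+01]), 'force': array([-0.0757, -0.1162,  0.1943]), 'grip_width': np.float64(0.0484), 'grasp_force': np.float64(0.0)}
```

servo_tool([
  {"xyz": [-3.1,1.9,1.1],"twist": [0,0,7],"jaw": 0.45},
  {"xyz": [-6.1,3.8,2.2],"twist": [0,0,14],"jaw": 0.45},
  {"xyz": [-9.2,5.7,3.3],"twist": [0,0,21],"jaw": 0.45},
  {"xyz": [-12.2,7.6,4.3],"twist": [0,0,28],"jaw": 0.45},
  {"xyz": [-15.3,9.5,5.4],"twist": [0,0,35],"jaw": 0.45},
  {"xyz": [-18.3,11.4,6.5],"twist": [0,0,42],"jaw": 0.45},
  {"xyz": [-21.4,13.3,7.6],"twist": [0,0,49],"jaw": 0.45},
  {"xyz": [-24.5,15.2,8.7],"twist": [0,0,56],"jaw": 0.45},
  {"xyz": [-27.5,17,9.8],"twist": [0,0,63],"jaw": 0.45},
  {"xyz": [-30.6,18.9,10.8],"twist": [0,0,70],"jaw": 0.45},
])

```text
time_s: 1.77
tool_pos: [0.6115, -0.0975, 0.2958]
tool_rot: [-180.0, 0.0, 13.9]
force: [1.1, 0.2, 0.8]
grip_width: 0.048
grasp_force: 0.0
```

```bash
python3 -c "
from h import *
c=snap('wrist','w1'); print(proj(c,[.61,-.099,.08]))
go([.61,-.099,.236],11.9)"
```

```text
[282.77261776 242.52103318]
xyz [-0.04 -0.72  5.77] twist [0.4 0.2 1.2]
{'time_s': np.float64(1.8167), 'qpos': array([-21.4336,  21.7081,  35.4873,  96.335 , -13.069 ,  66.2285,
       -59.4524]), 'tool_pos': array([ 0.6121, -0.1055,  0.2937]), 'tool_rot': array([1.795725e+02, 1.630000e-01, 1.312200e+01]), 'force': array([ 2.0277, -5.0203, -0.1668]), 'grip_width': np.float64(0.0481), 'grasp_force': np.float64(0.0)}
```

View pics/w1.png

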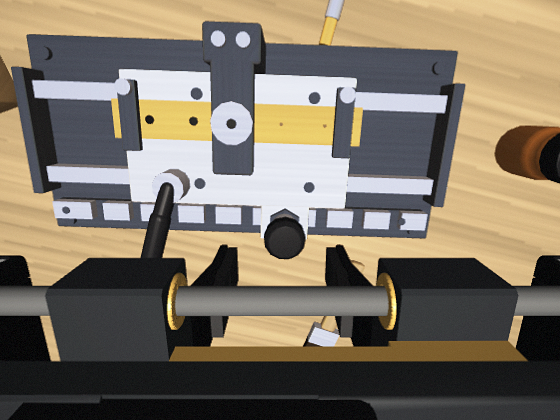

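The wrist view shows the knob head at about (285,238), against a prediction of (283,243). That's agreement to about 2 mm, so I'll descend.

servo_tool([
  {"xyz": [0,0.4,0],"twist": [0,0,2.3],"jaw": 0.45},
  {"xyz": [0,0.4,0],"twist": [0,0,2.3],"jaw": 0.45},
  {"xyz": [0,0.4,1],"twist": [0,0,2.3],"jaw": 0.45},
  {"xyz": [0,0.4,2],"twist": [0,0,2.3],"jaw": 0.45},
  {"xyz": [0,0.4,3],"twist": [0,0,2.3],"jaw": 0.45},
  {"xyz": [0,0.4,4],"twist": [0,0,2.3],"jaw": 0.45},
  {"xyz": [0,0.4,5],"twist": [0,0,2.3],"jaw": 0.45},
  {"xyz": [0,0.4,5.6],"twist": [0,0,2.3],"jaw": 0.45},
  {"xyz": [0,0.4,6.1],"twist": [0,0,2.3],"jaw": 0.45},
  {"xyz": [0,0.4,6.1],"twist": [0,0,2.3],"jaw": 0.45},
])

```text
time_s: 2.65
tool_pos: [0.6118, -0.0999, 0.2344]
tool_rot: [-180.0, 0.1, 11.9]
force: [-0.4, -0.8, -1.6]
grip_width: 0.0475
grasp_force: 0.0
```

```bash
python3 -c "
from h import *
c=snap('wrist','w2')
go([.612,-.100,.236],11.9)"
```

```text
xyz [-0.01 -0.01 -0.08] twist [-0.  0.  0.]
{'time_s': np.float64(2.7), 'qpos': array([-20.5425,  25.2617,  34.0909,  99.2284, -15.945 ,  60.4505,
       -59.107 ]), 'tool_pos': array([ 0.6121, -0.1001,  0.2352]), 'tool_rot': array([-1.79993e+02,  4.95000e-02,  1.19328e+01]), 'force': array([-0.2977,  0.4152,  0.4069]), 'grip_width': np.float64(0.0479), 'grasp_force': np.float64(0.0)}
```

View pics/w2.png

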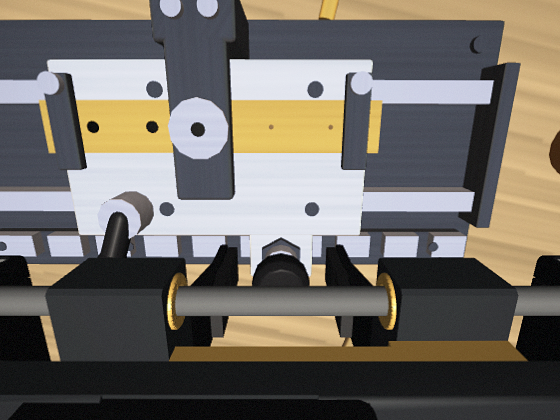

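The knob sits centred between the fingers, at column 281. Closing.

servo_tool([
  {"xyz": [0,0,0],"twist": [0,0,0],"jaw": 0.9},
  {"xyz": [0,0,0],"twist": [0,0,0],"jaw": 0.9},
  {"xyz": [0,0,0],"twist": [0,0,0],"jaw": 0.9},
  {"xyz": [0,0,0],"twist": [0,0,0],"jaw": 0.9},
  {"xyz": [0,0,0],"twist": [0,0,0],"jaw": 0.9},
  {"xyz": [0,0,0],"twist": [0,0,0],"jaw": 0.9},
], newtons=35)

```text
time_s: 3.2
tool_pos: [0.6124, -0.0999, 0.2362]
tool_rot: [-180.0, -0.0, 11.9]
force: [-0.2, 0.3, 2.9]
grip_width: 0.0264
grasp_force: 35.0
```

servo_tool([
  {"xyz": [0,0,-0.2],"twist": [0,0,0],"jaw": 0.9},
  {"xyz": [0,0,-0.4],"twist": [0,0,0],"jaw": 0.9},
  {"xyz": [0,0,-0.6],"twist": [0,0,0],"jaw": 0.9},
  {"xyz": [0,0,-0.8],"twist": [0,0,0],"jaw": 0.9},
  {"xyz": [0,0,-1.0],"twist": [0,0,0],"jaw": 0.9},
  {"xyz": [0,0,-1.0],"twist": [0,0,0],"jaw": 0.9},
  {"xyz": [0,0,-1.0],"twist": [0,0,0],"jaw": 0.9},
])

```text
time_s: 3.78
tool_pos: [0.6123, -0.0999, 0.2455]
tool_rot: [180.0, -0.0, 11.9]
force: [4.9, -0.1, -10.0]
grip_width: 0.0262
grasp_force: 35.0
```

```bash
python3 -c "
from h import *
c=snap('wrist','w3'); cv2.imwrite('pics/w3c.png',cv2.resize(c['img'][200:350,180:390,::-1],None,fx=3,fy=3))
go([0.6124,-.0999,.246],11.9)"
```

```text
xyz [ 0.01  0.   -0.06] twist [ 0. -0.  0.]
{'time_s': np.float64(3.8333), 'qpos': array([-20.7886,  24.5743,  34.3436,  98.7993, -15.504 ,  61.3992,
       -59.4303]), 'tool_pos': array([ 0.6123, -0.0999,  0.2454]), 'tool_rot': array([ 1.799971e+02, -1.760000e-02,  1.194230e+01]), 'force': array([ 5.172 , -0.4091, -8.9967]), 'grip_width': np.float64(0.0263), 'grasp_force': np.float64(34.9981)}
```

View pics/w3c.png

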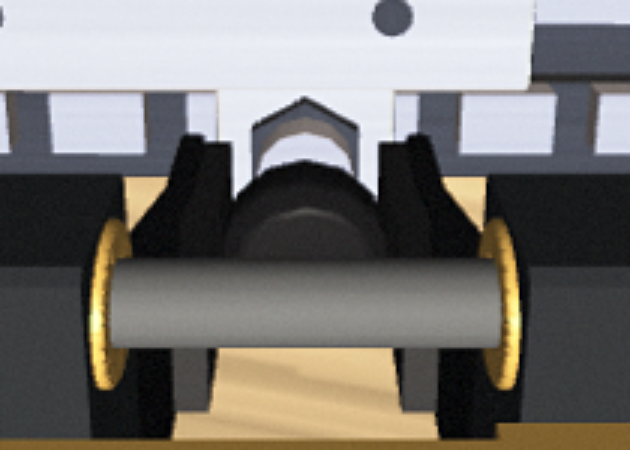

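The knob is lifted, and the -10 N reading fits the spring at about 9.5 mm of lift. Now slide left, along tool -y.

servo_tool([
  {"xyz": [0,-0.3,0],"twist": [0,0,0],"jaw": 0.9},
  {"xyz": [0,-0.7,0],"twist": [0,0,0],"jaw": 0.9},
  {"xyz": [0,-1.1,0],"twist": [0,0,0],"jaw": 0.9},
  {"xyz": [0,-1.5,0],"twist": [0,0,0],"jaw": 0.9},
  {"xyz": [0,-1.9,0],"twist": [0,0,0],"jaw": 0.9},
  {"xyz": [0,-2.3,0],"twist": [0,0,0],"jaw": 0.9},
  {"xyz": [0,-2.7,0],"twist": [0,0,0],"jaw": 0.9},
  {"xyz": [0,-3.0,0],"twist": [0,0,0],"jaw": 0.9},
  {"xyz": [0,-3.0,0],"twist": [0,0,0],"jaw": 0.9},
  {"xyz": [0,-3.0,0],"twist": [0,0,0],"jaw": 0.9},
])

```text
time_s: 4.67
tool_pos: [0.6061, -0.07, 0.2454]
tool_rot: [-180.0, -0.0, 12.0]
force: [4.9, 0.9, -10.1]
grip_width: 0.0263
grasp_force: 35.0
```

Lower the knob 10 mm into the notch.

servo_tool([
  {"xyz": [0,0,0.2],"twist": [0,0,0],"jaw": 0.9},
  {"xyz": [0,0,0.4],"twist": [0,0,0],"jaw": 0.9},
  {"xyz": [0,0,0.6],"twist": [0,0,0],"jaw": 0.9},
  {"xyz": [0,0,0.8],"twist": [0,0,0],"jaw": 0.9},
  {"xyz": [0,0,0.9],"twist": [0,0,0],"jaw": 0.9},
  {"xyz": [0,0,0.9],"twist": [0,0,0],"jaw": 0.9},
  {"xyz": [0,0,0.9],"twist": [0,0,0],"jaw": 0.9},
])

```text
time_s: 5.25
tool_pos: [0.6062, -0.0708, 0.2371]
tool_rot: [-180.0, -0.0, 11.9]
force: [4.2, 3.3, -5.7]
grip_width: 0.0258
grasp_force: 35.0
```

servo_tool([
  {"xyz": [0,0,0],"twist": [0,0,0],"jaw": 0.5},
  {"xyz": [0,0,0],"twist": [0,0,0],"jaw": 0.45},
  {"xyz": [0,0,0],"twist": [0,0,0],"jaw": 0.45},
  {"xyz": [0,0,0],"twist": [0,0,0],"jaw": 0.45},
  {"xyz": [0,0,-1],"twist": [0,0,0],"jaw": 0.45},
  {"xyz": [0,0,-3],"twist": [0,0,0],"jaw": 0.45},
  {"xyz": [0,0,-5],"twist": [0,0,0],"jaw": 0.45},
  {"xyz": [0,0,-6],"twist": [0,0,0],"jaw": 0.6},
  {"xyz": [0,0,-6],"twist": [0,0,0],"jaw": 0.8},
  {"xyz": [0,0,-6],"twist": [0,0,0],"jaw": 1},
])

```text
time_s: 6.08
tool_pos: [0.6061, -0.0709, 0.2974]
tool_rot: [-180.0, -0.1, 11.9]
force: [-0.2, -0.2, -0.1]
grip_width: 0.035
grasp_force: 0.0
```

```bash
python3 -c "
from h import *
c=snap('wrist','w4')
go([0.606,-.07,.296],11.9)"
```

```text
xyz [ 0.04 -0.06  0.03] twist [-0.  0.  0.]
{'time_s': np.float64(6.1333), 'qpos': array([-24.6978,  20.0713,  35.1787,  97.8216, -12.4967,  66.1036,
       -64.1193]), 'tool_pos': array([ 0.6057, -0.0707,  0.2963]), 'tool_rot': array([-1.799798e+02,  3.470000e-02,  1.193340e+01]), 'force': array([1.061 , 0.6095, 0.6244]), 'grip_width': np.float64(0.0315), 'grasp_force': np.float64(0.0)}
```

View pics/w4.png

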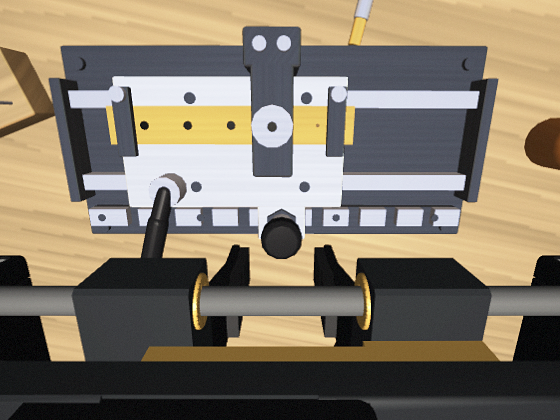

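The carriage is one notch further left: three holes now show left of the bridge, with one mark left to its right at (317,125). The knob is at (282,239) and looks home, the lever hub is at (165,190), and the lever angle is about 0.25. Next I'll compute the lever push path, with the closed fingers rotating along with the lever.

```bash
cat >> h.py <<'E'
J=np.radians(11.9); PV=np.array([.617,.0145])
def lev(th,g,r=.055):
    b=J+np.pi-th; a=np.array([np.cos(b),np.sin(b)]); n=np.array([a[1],-a[0]])
    return np.r_[PV+r*a-(.0165+g)*n], np.degrees(J+np.pi/2-th)
E
python3 -c "
from h import *
c=dict(np.load('pics/w4.npz')); print('hub',at(c,167,190,.066)[:2])
p,y=lev(.25,.018); go([*p,.296],y)
# arc relative to that start pose
R=Ro.from_euler('xyz',[180,0,y],degrees=True)
for th,g in [(.25,.018)]+[(t,0) for t in np.arange(.25,1.21,.095)]+[(1.2,-.003),(1.2,-.006)]:
    q,w=lev(th,g); print(round(th,3),g,np.round(R.inv().apply(np.r_[q-p,0])*100,2),round(y-w,1))
"
```

```text
hub [0.61953955 0.00911444]
xyz [-3.32 -6.12  0.04] twist [ -0.    0.  -75.6]
{'time_s': np.float64(6.1333), 'qpos': array([-24.6978,  20.0713,  35.1787,  97.8216, -12.4967,  66.1036,
       -64.1193]), 'tool_pos': array([ 0.6057, -0.0707,  0.2963]), 'tool_rot': array([-1.799798e+02,  3.470000e-02,  1.193340e+01]), 'force': array([1.061 , 0.6095, 0.6244]), 'grip_width': np.float64(0.0315), 'grasp_force': np.float64(0.0)}
0.25 0.018 [0. 0. 0.] 0.0
0.25 0 [1.8 0.  0. ] 0.0
0.345 0 [ 2.33 -0.13 -0.  ] 5.4
0.44 0 [ 2.87 -0.21 -0.  ] 10.9
0.535 0 [ 3.41 -0.24 -0.  ] 16.3
0.63 0 [ 3.96 -0.22 -0.  ] 21.8
0.725 0 [ 4.5  -0.15 -0.  ] 27.2
0.82 0 [ 5.03 -0.02 -0.  ] 32.7
0.915 0 [5.55 0.15 0.  ] 38.1
1.01 0 [6.04 0.38 0.  ] 43.5
1.105 0 [6.52 0.65 0.  ] 49.0
1.2 0 [6.96 0.96 0.  ] 54.4
1.2 -0.003 [7.14 1.2  0.  ] 54.4
1.2 -0.006 [7.31 1.45 0.  ] 54.4
```

```bash
python3 -c "
from h import *
c=dict(np.load('pics/w4.npz')); 
print('knob',at(c,281,236,.08)[:2], 'hub.062',at(c,165,189,.062)[:2], at(c,165,189,.075)[:2])
print(proj(c,[.617,.0145,.069]),proj(c,[.6061,-.0709,.08]))
"
```

```text
knob [ 0.60856048 -0.07047162] hub.062 [0.61876337 0.01173309] [0.62259691 0.00768234]
[156.83715576 193.06262263] [280.86231071 239.61275882]
```

servo_tool([
  {"xyz": [-0.3,-0.6,0],"twist": [0,0,-7],"jaw": 1},
  {"xyz": [-0.6,-1.2,0],"twist": [0,0,-14],"jaw": 1},
  {"xyz": [-0.9,-1.8,0],"twist": [0,0,-21],"jaw": 1},
  {"xyz": [-1.2,-2.4,0],"twist": [0,0,-28],"jaw": 1},
  {"xyz": [-1.5,-3,0],"twist": [0,0,-35],"jaw": 1},
  {"xyz": [-1.8,-3.6,0],"twist": [0,0,-42],"jaw": 1},
  {"xyz": [-2.1,-4.2,0],"twist": [0,0,-49],"jaw": 1},
  {"xyz": [-2.4,-4.8,0],"twist": [0,0,-56],"jaw": 1},
  {"xyz": [-2.8,-5.4,0],"twist": [0,0,-63],"jaw": 1},
  {"xyz": [-3.3,-6.1,0],"twist": [0,0,-70],"jaw": 1},
])

```text
time_s: 6.97
tool_pos: [0.5604, -0.0177, 0.2952]
tool_rot: [-179.9, 0.1, 82.3]
force: [-0.6, 0.5, -0.2]
grip_width: 0.0004
grasp_force: 0.0
```

servo_tool([
  {"xyz": [0,0,0],"twist": [0,0,-5.5],"jaw": 1},
  {"xyz": [0,0,0],"twist": [0,0,-5.5],"jaw": 1},
  {"xyz": [0,0,0],"twist": [0,0,-5.5],"jaw": 1},
])

```text
time_s: 7.22
tool_pos: [0.5607, -0.0179, 0.2957]
tool_rot: [-179.9, 0.0, 87.3]
force: [0.1, -0.5, 0.5]
grip_width: 0.0004
grasp_force: 0.0
```

```bash
python3 -c "
from h import *
c=snap('wrist','w5')
p,y=lev(.25,.018); go([*p,.296],y)
for X in ([.617,.0145,.069],[.549,.0176,.069],[.6061,-.0709,.08]): print(proj(c,X))"
```

```text
xyz [ 0.05 -0.04 -0.01] twist [-0.1  0.  -0.3]
{'time_s': np.float64(7.2667), 'qpos': array([-21.4585,  12.6462,  23.2832, 104.4001,  -5.4968,  64.1333,
         0.9831]), 'tool_pos': array([ 0.5609, -0.0181,  0.2959]), 'tool_rot': array([-1.799256e+02,  2.170000e-02,  8.725450e+01]), 'force': array([-0.9145, -0.9224, -0.3701]), 'grip_width': np.float64(0.0006), 'grasp_force': np.float64(0.0)}
[367.46716752 183.17979677]
[261.71973184 183.31818872]
[352.09492101 309.30795517]
```

View pics/w5.png

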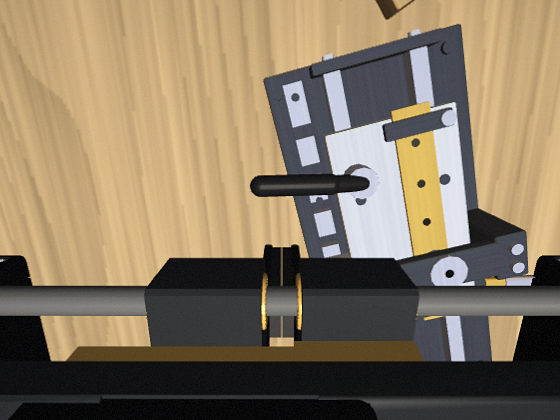

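The lever end is at (260,186), against a prediction of (262,183), so the path is good. Descend beside it, then sweep.

servo_tool([
  {"xyz": [0,0,1.5],"twist": [0,0,0],"jaw": 1},
  {"xyz": [0,0,3],"twist": [0,0,0],"jaw": 1},
  {"xyz": [0,0,4.5],"twist": [0,0,0],"jaw": 1},
  {"xyz": [0,0,5.8],"twist": [0,0,0],"jaw": 1},
  {"xyz": [0,0,6.4],"twist": [0,0,0],"jaw": 1},
  {"xyz": [0,0,6.4],"twist": [0,0,0],"jaw": 1},
  {"xyz": [0.6,0,6.4],"twist": [0,0,0],"jaw": 1},
  {"xyz": [1.2,0,6.4],"twist": [0,0,0],"jaw": 1},
  {"xyz": [1.8,0,6.4],"twist": [0,0,0],"jaw": 1},
  {"xyz": [1.8,0,6.4],"twist": [0,0,0],"jaw": 1},
])

```text
time_s: 8.1
tool_pos: [0.5621, 0.0013, 0.2335]
tool_rot: [180.0, -0.0, 87.5]
force: [-0.6, -0.5, 0.4]
grip_width: 0.0002
grasp_force: 0.4
```

servo_tool([
  {"xyz": [0.5,-0.1,0],"twist": [0,0,5.5],"jaw": 1},
  {"xyz": [1.1,-0.2,0],"twist": [0,0,11],"jaw": 1},
  {"xyz": [1.6,-0.2,0],"twist": [0,0,16.5],"jaw": 1},
  {"xyz": [2.2,-0.2,0],"twist": [0,0,22],"jaw": 1},
  {"xyz": [2.7,-0.2,0],"twist": [0,0,27],"jaw": 1},
  {"xyz": [3.2,0,0],"twist": [0,0,32.5],"jaw": 1},
  {"xyz": [3.7,0.2,0],"twist": [0,0,38],"jaw": 1},
  {"xyz": [4.2,0.4,0],"twist": [0,0,43.5],"jaw": 1},
  {"xyz": [4.7,0.7,0],"twist": [0,0,49],"jaw": 1},
  {"xyz": [4.7,0.7,0],"twist": [0,0,49],"jaw": 1},
])

```text
time_s: 8.93
tool_pos: [0.5711, 0.0472, 0.2331]
tool_rot: [180.0, 0.0, 38.3]
force: [-1.9, -1.6, 2.4]
grip_width: -0.0
grasp_force: 1.2
```

```bash
python3 -c "
from h import *
for g in (0,-.003,-.006):
  p,y=lev(1.2,g); go([*p,.232],y)"
```

```text
xyz [ 0.42 -0.21  0.11] twist [0.  0.  5.2]
{'time_s': np.float64(8.9333), 'qpos': array([-31.6826,  18.841 ,  28.3935, 106.0344, -10.4392,  57.7037,
       -50.6219]), 'tool_pos': array([0.5711, 0.0472, 0.2331]), 'tool_rot': array([1.799877e+02, 2.400000e-02, 3.834290e+01]), 'force': array([-1.9174, -1.5791,  2.3535]), 'grip_width': np.float64(-0.0), 'grasp_force': np.float64(1.1514)}
xyz [ 0.72 -0.19  0.11] twist [0.  0.  5.2]
{'time_s': np.float64(8.9333), 'qpos': array([-31.6826,  18.841 ,  28.3935, 106.0344, -10.4392,  57.7037,
       -50.6219]), 'tool_pos': array([0.5711, 0.0472, 0.2331]), 'tool_rot': array([1.799877e+02, 2.400000e-02, 3.834290e+01]), 'force': array([-1.9174, -1.5791,  2.3535]), 'grip_width': np.float64(-0.0), 'grasp_force': np.float64(1.1514)}
xyz [ 1.02 -0.16  0.11] twist [0.  0.  5.2]
{'time_s': np.float64(8.9333), 'qpos': array([-31.6826,  18.841 ,  28.3935, 106.0344, -10.4392,  57.7037,
       -50.6219]), 'tool_pos': array([0.5711, 0.0472, 0.2331]), 'tool_rot': array([1.799877e+02, 2.400000e-02, 3.834290e+01]), 'force': array([-1.9174, -1.5791,  2.3535]), 'grip_width': np.float64(-0.0), 'grasp_force': np.float64(1.1514)}
```

servo_tool([
  {"xyz": [0.2,-0.1,0],"twist": [0,0,2.5],"jaw": 1},
  {"xyz": [0.4,-0.2,0],"twist": [0,0,5],"jaw": 1},
  {"xyz": [0.5,-0.2,0],"twist": [0,0,5],"jaw": 1},
  {"xyz": [0.5,-0.2,0],"twist": [0,0,5],"jaw": 1},
])

```text
time_s: 9.27
tool_pos: [0.5729, 0.0499, 0.2329]
tool_rot: [-180.0, 0.2, 33.5]
force: [-4.9, -3.7, 4.0]
grip_width: 0.0006
grasp_force: 3.3
```

servo_tool([
  {"xyz": [0.1,0,0],"twist": [0,0,0],"jaw": 1},
  {"xyz": [0.2,0,0],"twist": [0,0,0],"jaw": 1},
  {"xyz": [0.2,0,0],"twist": [0,0,0],"jaw": 1},
])

```text
time_s: 9.52
tool_pos: [0.5736, 0.0502, 0.2328]
tool_rot: [-179.9, 0.4, 33.5]
force: [-9.6, -5.5, 7.8]
grip_width: 0.0007
grasp_force: 5.5
```

servo_tool([
  {"xyz": [0.1,0,0],"twist": [0,0,0],"jaw": 1},
  {"xyz": [0.2,0,0],"twist": [0,0,0],"jaw": 1},
  {"xyz": [0.2,0,0],"twist": [0,0,0],"jaw": 1},
  {"xyz": [0.2,0,0],"twist": [0,0,0],"jaw": 1},
])

```text
time_s: 9.85
tool_pos: [0.5743, 0.0504, 0.2327]
tool_rot: [-179.9, 0.6, 33.5]
force: [-13.5, -6.4, 11.7]
grip_width: 0.0007
grasp_force: 7.6
```

The force rises steeply with almost no motion, and the geometry gives about 1.2 rad, so the lever is at its stop. Back off and lift.

servo_tool([
  {"xyz": [-0.5,0,0],"twist": [0,0,0],"jaw": 1},
  {"xyz": [-1.2,0,0],"twist": [0,0,0],"jaw": 1},
  {"xyz": [-2,0,0],"twist": [0,0,0],"jaw": 1},
  {"xyz": [-2,0,-2],"twist": [0,0,0],"jaw": 1},
  {"xyz": [-2,0,-4],"twist": [0,0,0],"jaw": 1},
  {"xyz": [-3,0,-7],"twist": [0,0,0],"jaw": 1},
  {"xyz": [-5,0,-10],"twist": [0,0,0],"jaw": 1},
  {"xyz": [-7,0,-12],"twist": [0,0,0],"jaw": 1},
  {"xyz": [-7,0,-12],"twist": [0,0,0],"jaw": 1},
  {"xyz": [-7,0,-12],"twist": [0,0,0],"jaw": 1},
])

```text
time_s: 10.68
tool_pos: [0.5184, 0.0147, 0.3543]
tool_rot: [180.0, -0.3, 33.5]
force: [0.3, 1.1, -0.0]
grip_width: 0.0004
grasp_force: 0.0
```

```bash
python3 -c "
from h import *
c=snap('wrist','w6'); s=snap('side','side6')
a=cv2.resize(s['img'][215:295,262:362],(525,420),interpolation=cv2.INTER_CUBIC); b=c['img']
o=np.hstack([b,a])[:,:,::-1]; cv2.imwrite('pics/f.png',cv2.resize(o,(800,310),interpolation=cv2.INTER_AREA))
for t in (1.0,1.1,1.2):
  x=PV+.068*np.array([np.cos(J+np.pi-t),np.sin(J+np.pi-t)]); print(t,proj(c,[*x,.069])*800/1085)
print(proj(c,[*PV,.069])*800/1085,env.get_obs()['force'])
for z in(.072,.079): print((proj(s,[.6061,-.0709,z])-[262,215])*5.25*800/1085+[560*800/1085,0])"
```

```text
1.0 [195.84853291  93.89390876]
1.1 [194.84311514  87.3705165 ]
1.2 [194.46296339  80.68792867]
[258.86789356  81.06915951] [0.26292386 0.45113654 0.21808301]
[537.50613256 105.319639  ]
[537.50351106  97.51270498]
```

View pics/f.png

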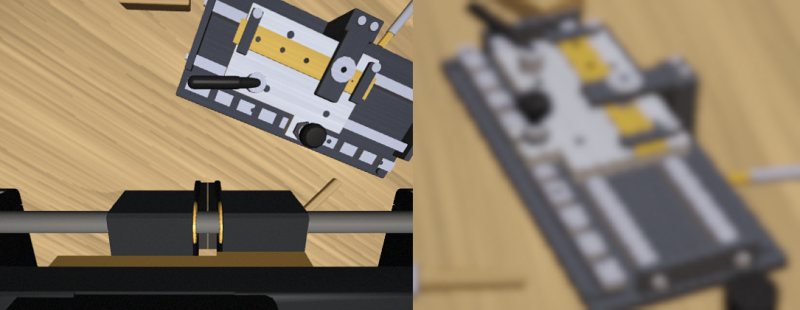

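The lever end is at about (194,82), matching 1.2 rad. The knob in the side view is at row 105, which is its home height. Nothing else has moved, so I'm handing in.

```bash
python3 -c "
from cell import env
print(env.sign_off())"
```

```text
the job is handed in; nothing more can be done
None
```

I moved the carriage one notch left, let the index knob drop home and swung the clamp lever to its stop; nothing else on the bench looked disturbed, and I handed the job in at about 11 s (no verdict was returned).

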